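# Timed exposure on the light box

### The job

Start a timed exposure: the bench timer lies flat on the table; stand it upright on its thin edge in the middle of the black rubber mat, the right way up (display end at the top) with its face square to the mat's near edge so that you can read it, and let go of it. Then press the light box's spring-loaded orange paddle down half-way, into the green band of its gauge, never into the red where the lamp cuts out, keep it there for at least two seconds and finish still holding it there. Leave the dish on the window, the tube and the beaker alone.

Things in the scene. Friction and masses are not known exactly. Their poses are not given: they have to be found in the camera images.
- bench_timer: white bench timer, flat box 66 x 64 x 18 mm (x, y, z; buttons add 2 mm to the face), about 60 g, loose; starts lying face up, display end roughly towards the robot. Origin: centre of its back. +z points out of the face, +x from button half to display half, y along the 64 mm width. Upright, +x points up and it rests on its 64 x 18 mm button-end edge; grip it by its sides, 64 mm apart in y.
- timer_centre (a point): centre of the timer's box, 9 mm from the back; 33 mm above whatever the timer stands on when upright
- timer_front (a point): imaginary point on the timer's +z axis, 60 mm out from its centre; it tells which way the face looks
- timer_mat: black rubber mat with a thin yellow border, 90 x 110 x 3 mm (x, y, z), fixed to the table. Origin: centre of its underside; its top is 3 mm above the table. Its -x side is the near edge, turned roughly to the robot; the timer's face must look along the mat's -x.
- light_box: grey light box, fixed. Origin on the table, 5 mm in front (-x) of the housing's front face. Housing 90 x 130 x 60 mm (x, y, z) at x = 5 to 95 mm, white window on top; a foot plate, 8 mm thick, 130 mm wide, reaches forward to x = -110 mm. The paddle hangs over the foot plate.
- paddle_hinge (a point): middle of the paddle's hinge axis, which runs along the light box's y axis, 55 mm above the table
- paddle_pad (a point): middle of the paddle's upper face where it is pressed (black ribbed pad), 70 mm from the hinge; moves with the paddle. The orange paddle is 60 mm wide, 7 mm thick and reaches 90 mm from the hinge towards the light box's -x; a small white pointer at its tip runs beside the gauge post.
- paddle (a joint): angle of the paddle in rad: 0 = released (tip 0.30 rad above level), grows as it is pressed, 0.30 = level, half-way, pointer at the middle of the green band; 0.20 to 0.40 = pointer within the green; above 0.50 = red, lamp cut out; 0.60 = stop. A spring returns it: about 4.3 N at the pad to start, 8.6 N half-way, 13 N at the stop.
- sample_dish: round clear petri dish with pink contents, 60 mm across, 15 mm high, loose on the light box's window. Origin: centre of its underside. To be left alone.
- tube: upright 50 ml tube with a pink cap, 34 mm across, 113 mm high, loose on the table. Origin: centre of its foot. To be left alone.
- glass_beaker: clear empty beaker, 45 mm across, 59 mm high, loose on the table. Origin: centre of its foot. To be left alone.
- gauge (a point): middle of the green band (46.5 to 63.5 mm above the table) on the near face of the white gauge post; red lies below it, 12 to 38 mm up. The post is 12 x 16 mm, 92 mm high, on the foot plate beside the paddle's tip (light box x = -90, y = +47 mm).

How it is judged:
On the way, in this order (a step that is already met when the one before it is completed fails the run):
1. the timer stands upright on its edge on the mat, display end up, facing the near edge, and has been let go (angle between bench_timer's own x axis and vertical below 0.12 rad and height (world z) of timer_centre between 0.031 and 0.041 m and horizontal distance between timer_centre and timer_mat below 0.03 m and x of timer_front in the frame of timer_mat below -0.02 m and angle between the z axis of bench_timer and the x axis of timer_mat, either way round below 0.4 rad and linear speed of bench_timer below 0.02 m/s and contact force between each of the arm, the fingers and bench_timer below 0.05 N), for 0.3 s.
2. the robot keeps the paddle in the green band for two seconds (value of joint paddle between 0.2 and 0.4 rad and contact force between the fingers and light_box above 2 N), for 2 s.
At the end, for the whole second after the job is handed in: The fingers still press the paddle (over 2 N) and hold it at 0.20 to 0.40 rad; the timer stands untouched and at rest on the mat, display end up within 0.12 rad, its centre within 30 mm of the mat's centre, its face within 0.4 rad of square to the mat's near edge (all of step 1 and all of step 2); the arm keeps its last pose, push and grip.
It fails at once if the paddle is pushed into the red (beyond 0.50 rad) (value of joint paddle above 0.5 rad).
It fails at once if the dish on the window is disturbed (moved over 15 mm) (distance of sample_dish from where it was at the start of the episode above 0.015 m).
It fails at once if the tube is disturbed (moved over 20 mm) (distance of tube from where it was at the start of the episode above 0.02 m).
It fails at once if the beaker is disturbed (moved over 20 mm) (distance of glass_beaker from where it was at the start of the episode above 0.02 m).
It also fails if it takes over 64 s, if anything falls off the work surface, if the arm or the gripper's body presses on something with over 40 N, if the wrist force passes 120 N, or if a joint passes its speed limit or range.

### The arm

A 6-joint arm with a two-finger parallel gripper is mounted at the origin on a cart in front of the work surface, level with it; the furniture and walls round the work are solid. World frame = base frame: x ahead of the robot, y to its left, z up, the work surface at z = 0. Lengths are in m, angles in rad, forces in N, time in s.
With the tool pointing down it reaches from about 0.3 to 1 m from the base axis. Payload 5.1 kg.
Tool frame: the origin (TCP) lies on the centre line of the jaws, within the pads' length; the fingertips stand arm.tip_reach ahead of it and the grasp point (between the pads) lies 2 mm behind it (arm.tip_reach is the distance from the TCP to the fingertips, in m); z points along the fingers, y is the line along which they close (so a half turn about z gives the same grasp; the last joint's range is limited). The gripper opens to 95 mm and grips with 3 to 60 N. Pads are 20 mm wide; open, the fingers measure 119 mm over their backs; the gripper's body (75 mm by 180 mm) begins 59 mm behind the grasp point.
Start: joints at [-1.238, 0.124, 1.65, -0, 1.367, -0.083], TCP at [0.263, -0.595, 0.232] pointing down, gripper open.
Joint ranges: [-2.61, 2.61], [-1.02, 2.33], [0.03, 2.71], [-1.35, 4.49], [0.32, 2.68], [-2.91, 2.91]. Speed limits (rad/s): [2.57, 2.57, 3.14, 3.14, 3.14, 3.14].

### API

Orientations are given as a rotation vector (axis times angle).
In Python, from plant import arm, read_camera, workorder, trace, mark_of gives the robot as it stands. The module is installed in compiled form; this text tells all that it offers.
- The arm moves only by the tool jog_arm, never from a script. Its argument "rows" is a list of rows, each a list of 6 numbers: the shift along the tool's x, y, z scaled (see below), then the turn, a rotation vector about the tool's x, y, z scaled (see below). In form: [[tx, ty, tz, wx, wy, wz], ...]. A call has exactly 10 rows; each row is the pose to reach, as a shift and turn from the pose commanded when the call began, along the tool's axes at that moment; what a row does not reach only later rows make up. The controller multiplies each number of a shift by 500 mm and each number of a turn by pi/2 rad. A row lasts 1/10 s, in which the tool goes at most 50 mm and 8.59 degrees, less where a joint would pass 70% of its speed; a pose out of reach is approached as far as the arm can. A call with a number of a shift or a turn outside -1 to 1 is refused whole. A call with a gripper value outside its range is refused whole. "grip" is the opening, from 0 (shut) to 1 (fully open), set as the call begins (left out, the last holds). The fingers move at their own pace and stop on an object; "force" is the grip in N (left out, the last holds). Time passes only in rows, so rows that repeat a pose let the fingers close, or fill a call up. It gives the time, the measured TCP pose, the force, the opening and the grip force at its end, in the units of the state.
- arm.observe(): the state, without advancing time (a new reading comes with each control period).
- read_camera(name): name is "side" or "top"; returns a dict with "color" (384x512x3 uint8, red, green, blue), "fx", "fy", "cx", "cy" (pixels), "R" (3x3) and "t" (3): a world point X has camera coordinates R X + t. Camera axes: x right, y down, z forward; pixel columns grow to the right and rows downward; lengths in m; the calibration is good to about 2 mm. A picture is of the moment at which its call begins. There is no depth.
- workorder.job_done(): hands the job in; it is judged then, once.
Trained networks look in a picture, given as the dict that the camera call returned (one of the last four; its "shot" number tells which), for a name from the list of things; names that differ only in an ending like _2 or _b are one class to them, and where a whole thing is asked for, a point or a joint stands for the part that bears it (a point fixed in the world has none). Each returns a list of dicts, best first, with "score" (0 to 1); they miss things now and then, are a little off and sometimes report something else, mostly with a low value. They report only what shows in the picture. A call takes as long as a camera call.
- trace(picture, name): "mask" (384x512 bool, what is visible of it).
- mark_of(picture, name): "centre" ([x, y, z] in m, in world coordinates, good to about 4 mm: a listed point, or the origin of a listed thing).
The state is a dict: "clock": time; "joints": joint angles; "joint_velocities": joint speeds; "joint_torque": joint torques, N m; "position": TCP position; "ee_rot": TCP orientation; "ft_force": force on the tool from outside, world axes, zero at the start; "ft_torque": the same for the moment, N m; "width": opening from 0.0 (shut) to 1.0 (fully open); "grip_force": force on a finger pad.
Only numpy, scipy, OpenCV 4.12 (cv2) and the standard library are available. Lean on these libraries where they do the work, as an engineer would, in place of code of your own. Each camera call takes 0.05 s, during which the arm holds its last target. There are 200 camera calls.

## Working session

There is one attempt and no reset: what is moved stays moved. The work goes in short steps, Python scripts to look and compute and a tool call to move; the robot and the scene stay as the last step left them, time stands still between calls to the robot, and variables do not carry over. Pictures are saved under pics/ and viewed, at most 10 in all, crops included, and the job is handed in when it is done.

Besides the shell and the picture viewer there is one more tool, called after "Emit:" in YAML: its name, and indented under it one key for each argument. jog_arm: Moves the arm, as the interface text tells. Shifts and turns lie within -1 to 1; 1 stands for 500 mm of shift or pi/2 rad of turn. Its arguments: {"type":"object","properties":{"rows":{"type":"array"},"grip":{"type":"number"},"force":{"type":"number"}},"required":["rows"]}

```bash
mkdir -p pics; python3 - <<'E'
from plant import *
import cv2,numpy as np
s=arm.observe(); print(s, arm.tip_reach)
for n in("side","top"):
    p=read_camera(n); cv2.imwrite(f"pics/{n}0.png",p["color"][...,::-1])
    print(n,p["fx"],p["cx"],p["cy"],(-p["R"].T@p["t"]).round(3))
    for k in["bench_timer","timer_centre","timer_front","timer_mat","light_box","paddle_hinge","paddle_pad","sample_dish","tube","glass_beaker","gauge"]:
        print(k,[(np.round(d["centre"],4).tolist(),round(d["score"],2)) for d in mark_of(p,k)[:2]])
E
```

```text
{'clock': 0.0, 'joints': array([-1.23756657e+00,  1.24523212e-01,  1.65163776e+00, -1.31000492e-06,
        1.36751181e+00, -8.25874144e-02]), 'joint_velocities': array([ 0.000664  ,  0.00182709, -0.00035422,  0.00187292, -0.00055563,
       -0.00037947]), 'joint_torque': array([-1.78604125e-03, -4.17601275e+01, -3.59937000e+01,  7.73400511e-02,
        4.93523385e-02, -1.67945809e-04]), 'position': array([ 0.26234392, -0.59405332,  0.23039673]), 'ee_rot': array([-3.07191835e+00, -6.48043063e-01,  4.10140768e-04]), 'ft_force': array([ 0.22004535,  0.06227466, -0.10108043]), 'ft_torque': array([ 0.02978937, -0.02642799,  0.01801286]), 'grip_force': 0.0, 'width': 1.001483036926697} 0.017
side 446.2296975322596 262.844534577973 191.57729910325008 [0.161 0.932 0.922]
bench_timer [([0.4603, -0.0678, -0.0046], 0.75)]
timer_centre [([0.4568, -0.0671, 0.0111], 0.76)]
timer_front [([0.4577, -0.0661, 0.0642], 0.7)]
timer_mat [([0.5664, -0.0628, -0.0017], 0.7), ([0.4781, 0.1562, 0.0757], 0.41)]
light_box [([0.5491, 0.1495, -0.0028], 0.8)]
paddle_hinge [([0.5489, 0.1457, 0.0546], 0.96), ([0.3965
[... 268 characters left out ...]
], 0.7), ([0.4642, 0.2054, 0.0544], 0.15)]
gauge [([0.4632, 0.2045, 0.0526], 0.75)]
top 376.1747061767332 262.416065190659 184.5474676074774 [0.45  0.051 1.077]
bench_timer [([0.4557, -0.0655, 0.0028], 0.91), ([0.5965, 0.1616, 0.0617], 0.34)]
timer_centre [([0.4555, -0.0687, 0.0102], 0.97)]
timer_front [([0.4549, -0.0629, 0.0666], 0.85)]
timer_mat [([0.5695, -0.0641, -0.0049], 0.58)]
light_box [([0.5489, 0.142, 0.0036], 0.56)]
paddle_hinge [([0.5509, 0.1476, 0.0566], 0.81)]
paddle_pad [([0.4786, 0.1562, 0.0801], 0.74)]
sample_dish [([0.5978, 0.1573, 0.0592], 0.97)]
tube [([0.3893, -0.225, -0.0048], 0.51)]
glass_beaker [([0.3978, 0.3323, -0.002], 0.68)]
gauge [([0.4616, 0.204, 0.0552], 0.75)]
```

```bash
python3 - <<'E'
from plant import *
import cv2,numpy as np
p=read_camera("top")
img=p["color"][...,::-1].copy()
Ri=p["R"].T; C=-Ri@p["t"]
def back(px,z):
    d=Ri@np.array([(px[0]-p["cx"])/p["fx"],(px[1]-p["cy"])/p["fy"],1]); return C+d*(z-C[2])/d[2]
for n,z in(("bench_timer",.018),("timer_mat",.003),("paddle",.07),("light_box",.06)):
    m=trace(p,n)[0]["mask"].astype(np.uint8)
    q=cv2.boxPoints(cv2.minAreaRect(cv2.findNonZero(m)))
    w=np.array([back(a,z)[:2] for a in q]); e=np.diff(np.r_[w,w[:1]],axis=0)
    print(n,m.sum(),w.mean(0).round(4),[(round(np.linalg.norm(a),4),round(np.degrees(np.arctan2(a[1],a[0])),1)) for a in e[:2]])
    cv2.polylines(img,[q.round().astype(int)],True,(0,0,255),1)
cv2.imwrite("pics/t1.png",cv2.resize(img[60:330,60:480],None,fx=1.9,fy=1.9,interpolation=cv2.INTER_CUBIC))
E
```

```text
bench_timer 483 [ 0.457  -0.0682] [(np.float64(0.0621), np.float64(-89.5)), (np.float64(0.0646), np.float64(180.0))]
timer_mat 1142 [ 0.5698 -0.0626] [(np.float64(0.11), np.float64(-81.2)), (np.float64(0.0891), np.float64(-172.0))]
paddle 671 [0.5025 0.1526] [(np.float64(0.0866), np.float64(-10.2)), (np.float64(0.059), np.float64(-100.8))]Traceback (most recent call last):
  File "<stdin>", line 9, in <module>
IndexError: list index out of range
```

View pics/side0.png

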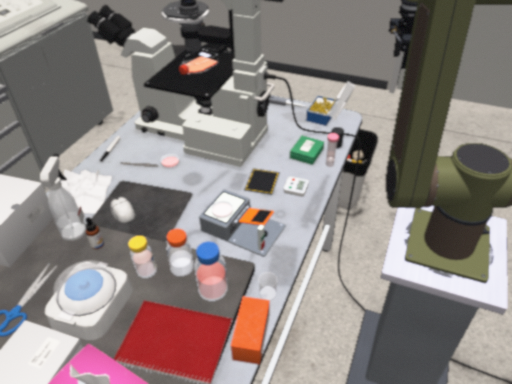

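The side view shows the timer at (296,186), the mat at (262,181), the light box at (225,212) with the paddle at (260,215), the tube at (331,150) and the beaker at (267,287). The microscope stands behind the mat and a green box at (308,148).

```bash
python3 - <<'E'
import cv2
i=cv2.imread("pics/top0.png"); cv2.imwrite("pics/t1.png",cv2.resize(i,None,fx=1.56,fy=1.56,interpolation=cv2.INTER_CUBIC))
E
```

```text
(no output)
```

View pics/t1.png

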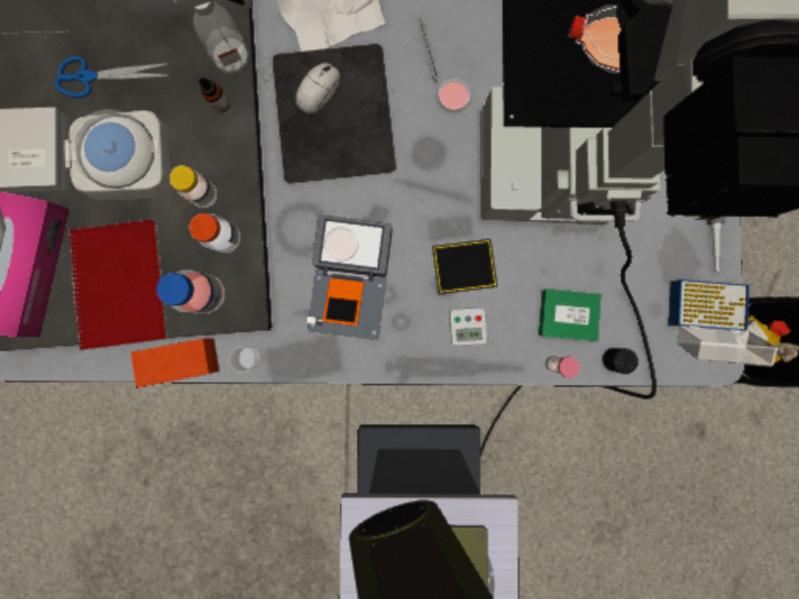

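The enlarged top view shows the timer at (468,326) with its display towards the robot, the mat at (465,266) turned about 8°, the paddle at (343,302) with the gauge post at (311,321), the dish at (341,244), the tube at (565,366) and the beaker at (245,357).

Plan: grip the timer with the tool pointing forward and down at 45°. A half turn about the tool axis then stands it up facing the robot.

```bash
cat > h.py <<'E'
import numpy as np
from scipy.spatial.transform import Rotation as Ro
from plant import *
def pose(alpha,yaw,ysign):
    "tool z points alpha deg below horizontal in heading yaw; tool y sideways (+1 = left)"
    a,w=np.radians([alpha,yaw]); h=np.array([np.cos(w),np.sin(w),0])
    z=np.cos(a)*h+[0,0,-np.sin(a)]; y=ysign*np.array([-np.sin(w),np.cos(w),0])
    return Ro.from_matrix(np.c_[np.cross(y,z),y,z])
def go(p,R):
    s=arm.observe(); R0=Ro.from_rotvec(s["ee_rot"])
    v=np.r_[R0.inv().apply(np.array(p)-s["position"])/.5,(R0.inv()*R).as_rotvec()/(np.pi/2)]
    print("t",round(s["clock"],2),"pos",s["position"].round(4),"q",s["joints"].round(2),"f",s["ft_force"].round(1),"w",round(s["width"],3),"\nmove",v.round(4).tolist())
E
python3 - <<'E'
from h import *
go([.36,-.32,.24],pose(60,-20,-1))
E
```

```text
t 1.45 pos [ 0.2625 -0.5946  0.2317] q [-1.24  0.12  1.65  0.    1.37 -0.08] f [-0.5 -0.4 -0.9] w 1.004 
move [0.4002, -0.4237, -0.0167, -0.1274, 0.3168, 0.4756]
```

Emit:
jog_arm:
  rows:
    - [0.06, -0.06, 0, -0.02, 0.05, 0.07]
    - [0.12, -0.12, 0, -0.04, 0.1, 0.14]
    - [0.18, -0.18, 0, -0.06, 0.14, 0.21]
    - [0.24, -0.24, 0, -0.08, 0.19, 0.28]
    - [0.3, -0.3, 0, -0.1, 0.24, 0.35]
    - [0.35, -0.37, 0, -0.12, 0.28, 0.42]
    - [0.4, -0.42, -0.01, -0.13, 0.32, 0.475]
    - [0.4, -0.424, -0.017, -0.127, 0.317, 0.476]
    - [0.4, -0.424, -0.017, -0.127, 0.317, 0.476]
    - [0.4, -0.424, -0.017, -0.127, 0.317, 0.476]
  grip: 1

```text
clock: 2.45
position: [0.36, -0.321, 0.2412]
ee_rot: [2.905, -0.513, 0.779]
ft_force: [-0.2, 0.5, 0.7]
width: 1.0
grip_force: 0.0
```

```bash
python3 - <<'E'
from h import *
go([.435,-.067,.11],pose(45,0,-1))
E
```

```text
t 2.45 pos [ 0.36   -0.321   0.2412] q [-1.02 -0.58  2.28  0.37  1.05  0.78] f [-0.2  0.5  0.7] w 1.0 
move [-0.1598, -0.5288, 0.2103, 0.1362, 0.1646, -0.1768]
```

Emit:
jog_arm:
  rows:
    - [-0.02, -0.08, 0, 0.02, 0.02, -0.02]
    - [-0.04, -0.16, 0.01, 0.04, 0.04, -0.04]
    - [-0.06, -0.24, 0.02, 0.06, 0.06, -0.07]
    - [-0.08, -0.32, 0.04, 0.08, 0.09, -0.09]
    - [-0.1, -0.4, 0.08, 0.1, 0.11, -0.12]
    - [-0.12, -0.46, 0.13, 0.12, 0.14, -0.15]
    - [-0.15, -0.51, 0.18, 0.136, 0.165, -0.177]
    - [-0.16, -0.529, 0.21, 0.136, 0.165, -0.177]
    - [-0.16, -0.529, 0.21, 0.136, 0.165, -0.177]
    - [-0.16, -0.529, 0.21, 0.136, 0.165, -0.177]

```text
clock: 3.45
position: [0.4352, -0.0663, 0.1101]
ee_rot: [-2.902, 0.001, -1.201]
ft_force: [-0.2, -0.5, 0.6]
width: 0.997
grip_force: 0.0
```

```bash
python3 - <<'E'
from h import *
import cv2
go([.4485,-.067,.023],pose(45,0,-1))
for n in("side","top"):
    p=read_camera(n); cv2.imwrite(f"pics/{n}2.png",cv2.resize(p["color"][100:292,150:406,::-1],None,fx=3,fy=3))
    for k in["bench_timer","timer_centre"]:
        print(k,[(np.round(d["centre"],4).tolist(),round(d["score"],2)) for d in mark_of(p,k)[:2]])
E
```

```text
t 3.45 pos [ 0.4352 -0.0663  0.1101] q [-0.49 -0.8   2.69  0.61  0.62  0.7 ] f [-0.2 -0.5  0.6] w 0.997 
move [-0.1043, 0.0015, 0.1421, -0.0003, 0.0002, -0.0007]
bench_timer [([0.3969, 0.3283, -0.0015], 0.62), ([0.4594, -0.068, -0.0032], 0.59)]
timer_centre [([0.4571, -0.0656, 0.0093], 0.84), ([0.4609, -0.0666, 0.0623], 0.53)]
bench_timer [([0.4555, -0.0656, 0.0021], 0.66)]
timer_centre [([0.4546, -0.0694, 0.0135], 0.67)]
```

View pics/side2.png

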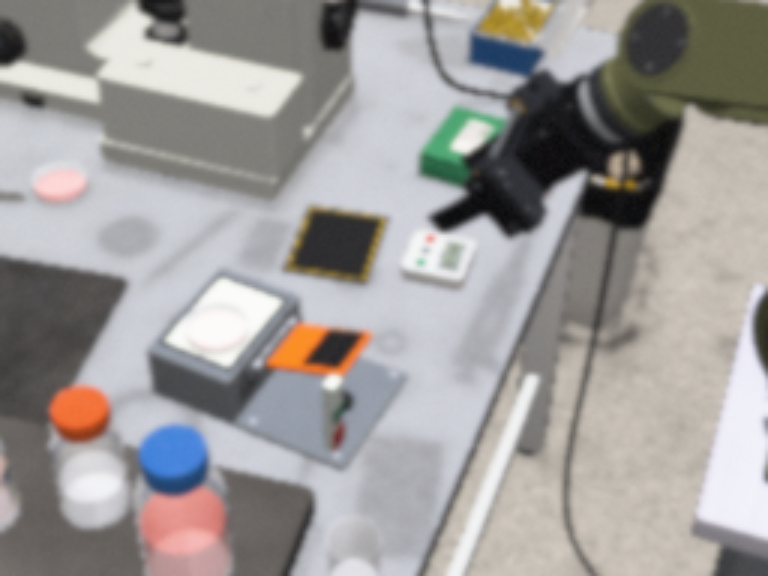

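The side view shows the open gripper tilted at 45° just behind and above the timer at (440,257), with nothing in the way. Now I descend straight onto the timer.

Emit:
jog_arm:
  rows:
    - [-0.015, 0, 0.02, 0, 0, 0]
    - [-0.03, 0, 0.04, 0, 0, 0]
    - [-0.045, 0, 0.06, 0, 0, 0]
    - [-0.06, 0.001, 0.08, 0, 0, 0]
    - [-0.075, 0.001, 0.1, 0, 0, 0]
    - [-0.09, 0.001, 0.122, 0, 0, 0]
    - [-0.098, 0.001, 0.134, 0, 0, 0]
    - [-0.104, 0.001, 0.142, 0, 0, 0]
    - [-0.104, 0.001, 0.142, 0, 0, 0]
    - [-0.104, 0.001, 0.142, 0, 0, 0]

```text
clock: 4.75
position: [0.4485, -0.0664, 0.023]
ee_rot: [-2.901, 0.001, -1.204]
ft_force: [0.6, -1.4, -0.4]
width: 1.003
grip_force: 0.0
```

```bash
python3 - <<'E'
from h import *
import cv2
go([.4485,-.067,.023],pose(45,0,-1))
E
```

```text
t 4.75 pos [ 0.4485 -0.0664  0.023 ] q [-0.46 -0.46  2.69  1.09  0.36  0.17] f [ 0.6 -1.4 -0.4] w 1.003 
move [-0.0, 0.0013, 0.0001, -0.0001, -0.0007, -0.0005]
```

Emit:
jog_arm:
  rows:
    - [0, 0, 0, 0, 0, 0]
    - [0, 0, 0, 0, 0, 0]
    - [0, 0, 0, 0, 0, 0]
    - [0, 0, 0, 0, 0, 0]
    - [0, 0, 0, 0, 0, 0]
    - [0, 0, 0, 0, 0, 0]
    - [0, 0, 0, 0, 0, 0]
    - [0, 0, 0, 0, 0, 0]
    - [0, 0, 0, 0, 0, 0]
    - [0, 0, 0, 0, 0, 0]
  grip: 0.5
  force: 25

```text
clock: 5.75
position: [0.4484, -0.0661, 0.0227]
ee_rot: [-2.901, 0.0, -1.203]
ft_force: [-1.5, -0.1, 4.1]
width: 0.678
grip_force: 24.6
```

```bash
python3 - <<'E'
from h import *
go([.50,-.066,.17],pose(45,0,-1))
E
```

```text
t 5.75 pos [ 0.4484 -0.0661  0.0227] q [-0.46 -0.46  2.69  1.09  0.36  0.17] f [-1.5 -0.1  4.1] w 0.678 
move [0.2814, -0.0004, -0.135, -0.0003, -0.0005, -0.0003]
```

Emit:
jog_arm:
  rows:
    - [0.02, 0, -0.02, 0, 0, 0]
    - [0.05, 0, -0.04, 0, 0, 0]
    - [0.09, 0, -0.06, 0, 0, 0]
    - [0.13, 0, -0.08, 0, 0, 0]
    - [0.17, 0, -0.095, 0, 0, 0]
    - [0.21, 0, -0.11, 0, 0, 0]
    - [0.25, 0, -0.125, 0, 0, 0]
    - [0.28, 0, -0.135, 0, 0, 0]
    - [0.28, 0, -0.135, 0, 0, 0]
    - [0.28, 0, -0.135, 0, 0, 0]

```text
clock: 6.75
position: [0.4988, -0.0657, 0.168]
ee_rot: [-2.902, -0.0, -1.199]
ft_force: [0.0, -0.2, -0.8]
width: 0.679
grip_force: 24.6
```

```bash
python3 - <<'E'
from h import *
go([.52,-.066,.17],pose(45,4,-1))
p=read_camera("top")
for k in["bench_timer","timer_centre","timer_front"]: print(k,[(np.round(d["centre"],4).tolist(),round(d["score"],2)) for d in mark_of(p,k)[:2]])
E
```

```text
t 6.75 pos [ 0.4988 -0.0657  0.168 ] q [-0.39 -0.62  2.5   0.51  0.58  0.85] f [ 0.  -0.2 -0.8] w 0.679 
move [0.0329, 0.0007, 0.0271, 0.0303, 0.0009, -0.0319]
bench_timer [([0.5088, -0.0641, 0.1479], 0.86), ([0.5689, -0.0646, -0.0015], 0.51)]
timer_centre [([0.5067, -0.0667, 0.1575], 0.65)]
timer_front [([0.5035, -0.0608, 0.2133], 0.71)]
```

Emit:
jog_arm:
  rows:
    - [0, 0, 0, 0, 0, -0.09]
    - [0, 0, 0, 0, 0, -0.18]
    - [0, 0, 0, 0, 0, -0.27]
    - [0, 0, 0, 0, 0, -0.36]
    - [0, 0, 0, 0, 0, -0.45]
    - [0, 0, 0, 0, 0, -0.54]
    - [0, 0, 0, 0, 0, -0.63]
    - [0, 0, 0, 0, 0, -0.72]
    - [0, 0, 0, 0, 0, -0.81]
    - [0, 0, 0, 0, 0, -0.9]

```text
clock: 7.95
position: [0.4988, -0.066, 0.1681]
ee_rot: [1.911, 1.64, 0.791]
ft_force: [-0.2, 0.3, -0.7]
width: 0.679
grip_force: 24.6
```

Emit:
jog_arm:
  rows:
    - [0, 0, 0, 0, 0, -0.09]
    - [0, 0, 0, 0, 0, -0.18]
    - [0, 0, 0, 0, 0, -0.27]
    - [0, 0, 0, 0, 0, -0.36]
    - [0, 0, 0, 0, 0, -0.45]
    - [0, 0, 0, 0, 0, -0.54]
    - [0, 0, 0, 0, 0, -0.63]
    - [0, 0, 0, 0, 0, -0.72]
    - [0, 0, 0, 0, 0, -0.81]
    - [0, 0, 0, 0, 0, -0.9]

```text
clock: 8.95
position: [0.4988, -0.066, 0.1681]
ee_rot: [0.364, 2.334, 0.152]
ft_force: [-0.4, 0.3, -1.0]
width: 0.677
grip_force: 24.6
```

```bash
python3 - <<'E'
from h import *
go([.551,-.065,.12],pose(45,8.4,1))
E
```

```text
t 8.95 pos [ 0.4988 -0.066   0.1681] q [-0.39 -0.62  2.5   0.51  0.58 -1.98] f [-0.4  0.3 -1. ] w 0.677 
move [-0.0051, 0.0036, 0.1418, -0.065, 0.0095, -0.2629]
```

Emit:
jog_arm:
  rows:
    - [0, 0, 0.02, -0.01, 0, -0.04]
    - [0, 0, 0.04, -0.02, 0, -0.08]
    - [0, 0, 0.06, -0.03, 0, -0.12]
    - [0, 0, 0.08, -0.04, 0, -0.16]
    - [0, 0, 0.1, -0.05, 0.01, -0.2]
    - [0, 0, 0.12, -0.06, 0.01, -0.24]
    - [-0.005, 0.004, 0.142, -0.065, 0.01, -0.263]
    - [-0.005, 0.004, 0.142, -0.065, 0.01, -0.263]
    - [-0.005, 0.004, 0.142, -0.065, 0.01, -0.263]
    - [-0.005, 0.004, 0.142, -0.065, 0.01, -0.263]

```text
clock: 9.95
position: [0.5514, -0.0649, 0.1211]
ee_rot: [-0.166, 2.35, 0.074]
ft_force: [-0.9, 0.6, -0.2]
width: 0.675
grip_force: 24.6
```

```bash
python3 - <<'E'
from h import *
import cv2
go([.555,-.065,.052],pose(45,8.4,1))
for n in("side","top"):
    p=read_camera(n); cv2.imwrite(f"pics/{n}3.png",cv2.resize(p["color"][100:260,200:380,::-1],None,fx=3.5,fy=3.5))
    for k in["bench_timer","timer_centre","timer_front"]:
        print(k,[(np.round(d["centre"],4).tolist(),round(d["score"],2)) for d in mark_of(p,k)[:2]])
E
```

```text
t 9.95 pos [ 0.5514 -0.0649  0.1211] q [-0.4  -0.33  2.41  0.85  0.51 -2.75] f [-0.9  0.6 -0.2] w 0.675 
move [0.0928, -0.0018, 0.1027, -0.0003, 0.0007, -0.0035]
bench_timer [([0.5757, -0.0616, 0.1084], 0.69)]
timer_centre [([0.5655, -0.0597, 0.1152], 0.66)]
timer_front []
bench_timer [([0.5741, -0.0623, 0.1145], 0.74)]
timer_centre [([0.561, -0.0664, 0.1136], 0.54)]
timer_front [([0.5982, 0.1609, 0.0611], 0.47)]
```

View pics/side3.png

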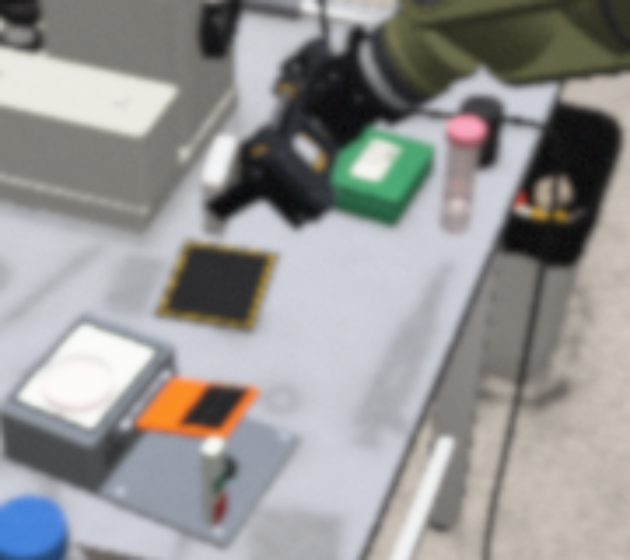

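The side view shows the timer held upright over the mat, with its white back edge at (220,180), though joint 6 (-2.75) is near its limit. I'll fit a small kinematic model from the logged poses to check reachability before lowering.

```bash
cat > kin.py <<'E'
import numpy as np
from scipy.optimize import least_squares
from scipy.spatial.transform import Rotation as Ro
E=lambda s,a:Ro.from_euler(s,a)
D=[([-1.23756657,.124523212,1.65163776,0,1.36751181,-.0825874144],[.26234,-.59405,.2304],[-3.0719,-.64804,.0004]),
([-1.02,-.58,2.28,.37,1.05,.78],[.36,-.321,.2412],[2.905,-.513,.779]),
([-.49,-.8,2.69,.61,.62,.7],[.4352,-.0663,.1101],[-2.902,.001,-1.201]),
([-.46,-.46,2.69,1.09,.36,.17],[.4485,-.0664,.023],[-2.901,.001,-1.204]),
([-.39,-.62,2.5,.51,.58,.85],[.4988,-.0657,.168],[-2.902,0,-1.199]),
([-.4,-.33,2.41,.85,.51,-2.75],[.5514,-.0649,.1211],[-.166,2.35,.074])]
lo=np.array([-2.61,-1.02,.03,-1.35,.32,-2.91]);hi=np.array([2.61,2.33,2.71,4.49,2.68,2.91])
def fk(q,p):
    a1,d,h,L2,a3,L3,e,d6,s4,s5,c=p
    R3=E('z',q[0])*E('y',q[1]+q[2]); R=R3*E('z',s4*q[3])*E('y',q[4])
    P=E('z',q[0]).apply([a1,d,h])+(E('z',q[0])*E('y',q[1])).apply([0,0,L2])+R3.apply([a3,0,L3])+R.apply([0,e,d6])
    return P,R*E('z',s5*q[5]+c)
def res(p,s):
    p=np.r_[p[:8],s,p[8]]; r=[]
    for q,x,w in D:
        P,R=fk(q,p); r+=list((P-x)*10)+list((R.inv()*Ro.from_rotvec(w)).as_rotvec())
    return np.array(r)
def fit():
    best=None
    for s4 in(1,-1):
        for s5 in(1,-1):
            for c in(np.pi/2,-np.pi/2):
                f=least_squares(lambda p:res(p,[s4,s5]),[0,.05,.3,.4,0,.4,0,.2,c])
                if best is None or f.cost<best[0]: best=(f.cost,np.r_[f.x[:8],s4,s5,f.x[8]],f.fun)
    return best
def ik(x,R,p,q0):
    def f(q):
        P,Q=fk(q,p); return np.r_[(P-x)*10,(Q.inv()*R).as_rotvec()]
    r=least_squares(f,np.clip(q0,lo+.01,hi-.01),bounds=(lo,hi)); return r.x,r.cost
E
python3 - <<'E'
from kin import *
from h import pose
c,p,f=fit(); print(c,p.round(3)); print(np.abs(f.reshape(-1,6)).max(1).round(3)); np.save("p.npy",p)
q0=D[-1][0]
for al in(45,):
  for yaw in(8.4,0,-5,-10):
    for z in(.12,.08,.044):
        q,k=ik([.555,-.065,z],pose(al,yaw,1),p,q0); print(al,yaw,z,q.round(2),round(k,4))
E
```

```text
0.000644117791371783 [-0.004  0.054  0.227  0.454  0.046  0.618 -0.     0.276  1.     1.
  1.57 ]
[0.003 0.011 0.006 0.014 0.014 0.018]
45 8.4 0.12 [-0.4  -0.32  2.4   0.85  0.51 -2.76] 0.0
45 8.4 0.08 [-0.39 -0.24  2.42  0.99  0.45 -2.91] 0.0
45 8.4 0.044 [-0.37 -0.15  2.41  0.99  0.38 -2.91] 0.0017
45 0 0.12 [-0.33 -0.34  2.42  0.65  0.38 -2.42] 0.0
45 0 0.08 [-0.33 -0.26  2.43  0.85  0.32 -2.64] 0.0
45 0 0.044 [-0.35 -0.16  2.43  1.1   0.32 -2.91] 0.001
45 -5 0.12 [-0.28 -0.35  2.42  0.44  0.32 -2.13] 0.0
45 -5 0.08 [-0.31 -0.26  2.42  0.67  0.32 -2.38] 0.0018
45 -5 0.044 [-0.35 -0.16  2.43  1.04  0.32 -2.79] 0.0054
45 -10 0.12 [-0.24 -0.35  2.41  0.16  0.32 -1.76] 0.0003
45 -10 0.08 [-0.26 -0.25  2.4   0.29  0.32 -1.91] 0.0048
45 -10 0.044 [-0.31 -0.17  2.4   0.68  0.32 -2.34] 0.0124
```

```bash
python3 - <<'E'
from kin import *
from h import pose
p=np.load("p.npy"); q0=D[-1][0]
def test(x,al,yaw,s):
    b=None
    for q in(q0,np.r_[q0[:5],.3],np.r_[-.4,-.3,2.4,2.5,.6,-2],np.r_[-.4,-.3,2.4,-1,.6,0]):
        r=ik(x,pose(al,yaw,s),p,q)
        if b is None or r[1]<b[1]: b=r
    return b
u=np.array([.989,.146,0]);v=np.array([-.146,.989,0])
print("place, current grasp")
for al in(40,45,50):
  for yaw in(0,4,8,14,20):
    for o in((0,0),(.015,0),(-.015,0),(0,.015),(0,-.015)):
      q,k=test(np.array([.569,-.063,.044])-.014*u+o[0]*u+o[1]*v,al,yaw,1)
      if k<1e-4: print(al,yaw,o,q.round(2),round(k,5))
print("regrasp")
for be in(20,25,30,35,55,60,65):
  for s in(1,-1):
    q,k=test([.55,-.065,.05],be,8.4,s); g,kg=test([.4485,-.067,.023],90-be,0,-s); m,km=test([.4985,-.067,.023],90-be,0,-s)
    print(be,s,"place",round(k,5),q.round(2),"grasp",round(kg,5),g.round(2),round(km,5))
E
```

```text
place, current grasp
40 20 (0, 0) [-0.51 -0.08  2.41  1.36  0.63  2.76] 0.0
40 20 (0.015, 0) [-0.49 -0.05  2.38  1.37  0.62  2.77] 0.0
40 20 (-0.015, 0) [-0.53 -0.11  2.43  1.34  0.65  2.76] 0.0
40 20 (0, 0.015) [-0.48 -0.1   2.42  1.37  0.61  2.77] 0.0
40 20 (0, -0.015) [-0.54 -0.06  2.39  1.35  0.66  2.75] 0.0
50 0 (0, 0) [-0.32 -0.16  2.4   0.73  0.32 -2.52] 9e-05
50 0 (-0.015, 0) [-0.33 -0.2   2.43  0.73  0.32 -2.53] 0.0
50 0 (0, -0.015) [-0.35 -0.15  2.39  0.77  0.32 -2.58] 0.0
50 4 (0, 0) [-0.34 -0.15  2.39  0.83  0.36 -2.69] 0.0
50 4 (0.015, 0) [-0.32 -0.12  2.36  0.82  0.34 -2.67] 0.0
50 4 (-0.015, 0) [-0.36 -0.19  2.43  0.83  0.37 -2.7 ] 0.0
50 4 (0, 0.015) [-0.31 -0.17  2.41  0.79  0.34 -2.63] 0.0
50 4 (0, -0.015) [-0.38 -0.14  2.38  0.86  0.37 -2.74] 0.0
50 8 (0, 0) [-0.37 -0.14  2.39  0.9   0.41 -2.83] 0.0
50 8 (0.015, 0) [-0.35 -0.11  2.35  0.89  0.4  -2.81] 0.0
50 8 (-0.015, 0) [-0.39 -0.18  2.42  0.89  0.43 -2.84] 0.0
50 8 (0, 0.015) [-0.34 -0.16  2.4   0.87  0.39 -2.78] 0.0
50 8 (0, -0.015) [-0.4  -0.13  2.37  0.91  0.43 -2.87] 0.0
50 14 (0, 0.015) [-0.37 -0.14  2.38 
[... 860 characters left out ...]
41  2.6   0.55  0.45 -2.42] 0.0
55 1 place 0.0 [-0.35 -0.16  2.35  0.64  0.48 -2.57] grasp 0.00409 [-0.55 -0.4   2.71  1.51  0.46 -0.3 ] 0.0
55 -1 place 0.0 [-0.35 -0.16  2.35  0.64  0.48  0.57] grasp 0.01343 [-0.44 -0.49  2.71  1.09  0.32 -2.91] 0.02125
60 1 place 0.0 [-0.33 -0.14  2.31  0.46  0.54 -2.39] grasp 0.01031 [-0.62 -0.33  2.71  1.68  0.6  -0.54] 0.0
60 -1 place 0.0 [-0.33 -0.14  2.31  0.46  0.54  0.75] grasp 0.02993 [-0.44 -0.49  2.71  1.1   0.32 -2.91] 0.04181
65 1 place 0.0 [-0.31 -0.11  2.26  0.33  0.62 -2.26] grasp 0.01459 [-0.71 -0.17  2.71  1.89  0.82 -0.86] 0.0
65 -1 place 0.0 [-0.31 -0.11  2.26  0.33  0.62  0.89] grasp 0.05354 [-0.44 -0.5   2.71  1.12  0.32 -2.91] 0.06926
```

```bash
python3 - <<'E'
from kin import *
import h
p=np.load("p.npy"); q=np.array(D[-1][0])
for x,al,y in(([.556,-.065,.1],48,5),([.557,-.065,.08],48,5),([.558,-.065,.06],48,5),([.558,-.065,.046],48,5),([.558,-.065,.044],48,5),([.558,-.065,.044],47,5),([.558,-.065,.044],47,3),([.525,-.068,.080],48,5),([.49,-.07,.12],50,5)):
    q,k=ik(x,h.pose(al,y,1),p,q); print(al,y,x,q.round(2),round(k,5))
h.go([.558,-.065,.054],h.pose(48,5,1))
E
```

```text
48 5 [0.556, -0.065, 0.1] [-0.36 -0.28  2.39  0.72  0.45 -2.58] 0.0
48 5 [0.557, -0.065, 0.08] [-0.36 -0.23  2.4   0.8   0.41 -2.66] 0.0
48 5 [0.558, -0.065, 0.06] [-0.35 -0.19  2.4   0.89  0.38 -2.76] 0.0
48 5 [0.558, -0.065, 0.046] [-0.35 -0.15  2.4   0.96  0.36 -2.84] 0.0
48 5 [0.558, -0.065, 0.044] [-0.35 -0.15  2.4   0.98  0.35 -2.85] 0.0
47 5 [0.558, -0.065, 0.044] [-0.36 -0.15  2.41  1.03  0.35 -2.91] 0.0
47 3 [0.558, -0.065, 0.044] [-0.35 -0.15  2.41  1.02  0.32 -2.86] 1e-05
48 5 [0.525, -0.068, 0.08] [-0.4  -0.33  2.46  0.79  0.45 -2.68] 0.0
50 5 [0.49, -0.07, 0.12] [-0.43 -0.51  2.5   0.59  0.61 -2.48] 0.0
t 10.35 pos [ 0.5517 -0.0649  0.1214] q [-0.4  -0.33  2.41  0.85  0.51 -2.75] f [ 0.4 -0.7 -0.1] w 0.675 
move [0.0868, -0.0023, 0.1039, 0.0258, 0.0343, 0.0242]
```

Emit:
jog_arm:
  rows:
    - [0.005, 0, 0.005, 0.015, 0.02, 0.014]
    - [0.01, 0, 0.015, 0.026, 0.034, 0.024]
    - [0.02, 0, 0.03, 0.026, 0.034, 0.024]
    - [0.035, -0.001, 0.045, 0.026, 0.034, 0.024]
    - [0.05, -0.001, 0.06, 0.026, 0.034, 0.024]
    - [0.065, -0.002, 0.075, 0.026, 0.034, 0.024]
    - [0.077, -0.002, 0.09, 0.026, 0.034, 0.024]
    - [0.087, -0.002, 0.104, 0.026, 0.034, 0.024]
    - [0.087, -0.002, 0.104, 0.026, 0.034, 0.024]
    - [0.087, -0.002, 0.104, 0.026, 0.034, 0.024]

```text
clock: 11.35
position: [0.5576, -0.0648, 0.0531]
ee_rot: [-0.105, 2.407, 0.04]
ft_force: [0.1, -0.5, -1.0]
width: 0.679
grip_force: 24.6
```

```bash
python3 - <<'E'
from h import *
import cv2
go([.558,-.065,.047],pose(48,5,1))
for n in("side","top"):
    p=read_camera(n); 
    if n=="side": cv2.imwrite(f"pics/{n}4.png",cv2.resize(p["color"][130:220,210:340,::-1],None,fx=5,fy=5,interpolation=cv2.INTER_CUBIC))
    for k in["bench_timer","timer_centre","timer_front"]:
        print(k,[(np.round(d["centre"],4).tolist(),round(d["score"],2)) for d in mark_of(p,k)[:2]])
E
```

```text
t 11.35 pos [ 0.5576 -0.0648  0.0531] q [-0.35 -0.17  2.41  0.93  0.36 -2.8 ] f [ 0.1 -0.5 -1. ] w 0.679 
move [0.0076, -0.0004, 0.0096, 0.0, -0.0004, -0.0]
bench_timer [([0.583, -0.0628, 0.0399], 0.66)]
timer_centre [([0.5714, -0.0639, 0.0449], 0.53)]
timer_front []
bench_timer [([0.5827, -0.0642, 0.0455], 0.74)]
timer_centre [([0.5697, -0.064, 0.049], 0.78)]
timer_front []
```

View pics/side4.png

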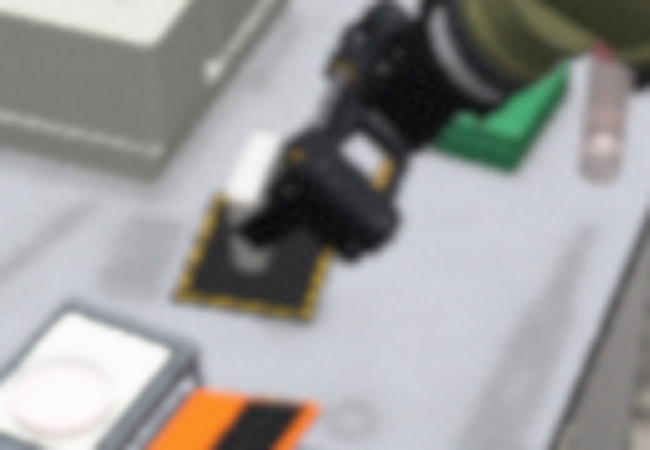

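The side view shows the timer, with its side at (255,190), upright just above the middle of the mat. I'll lower it slowly until it touches.

Emit:
jog_arm:
  rows:
    - [0.002, 0, 0.002, 0, 0, 0]
    - [0.004, 0, 0.004, 0, 0, 0]
    - [0.005, 0, 0.006, 0, 0, 0]
    - [0.006, 0, 0.008, 0, 0, 0]
    - [0.007, 0, 0.009, 0, 0, 0]
    - [0.008, 0, 0.01, 0, 0, 0]
    - [0.009, 0, 0.011, 0, 0, 0]
    - [0.009, 0, 0.012, 0, 0, 0]
    - [0.009, 0, 0.012, 0, 0, 0]
    - [0.009, 0, 0.012, 0, 0, 0]

```text
clock: 12.75
position: [0.5596, -0.065, 0.0476]
ee_rot: [-0.105, 2.404, 0.04]
ft_force: [-0.6, 0.7, 5.5]
width: 0.676
grip_force: 24.5
```

```bash
python3 - <<'E'
from h import *
go([.558,-.065,.0440],pose(48,5,1))
E
```

```text
t 12.75 pos [ 0.5596 -0.065   0.0476] q [-0.35 -0.15  2.41  0.97  0.35 -2.85] f [-0.6  0.7  5.5] w 0.676 
move [0.0072, 0.0004, 0.0031, -0.0004, 0.0015, 0.0001]
```

Emit:
jog_arm:
  rows:
    - [0, 0, 0, 0, 0, 0]
    - [0, 0, 0, 0, 0, 0]
    - [0, 0, 0, 0, 0, 0]
    - [0, 0, 0, 0, 0, 0]
    - [0, 0, 0, 0, 0, 0]
    - [0, 0, 0, 0, 0, 0]
    - [0, 0, 0, 0, 0, 0]
    - [0, 0, 0, 0, 0, 0]
    - [0, 0, 0, 0, 0, 0]
    - [0, 0, 0, 0, 0, 0]
  grip: 1

```text
clock: 13.75
position: [0.5586, -0.0648, 0.0462]
ee_rot: [-0.105, 2.407, 0.04]
ft_force: [0.5, 0.2, -0.8]
width: 1.002
grip_force: 0.0
```

```bash
python3 - <<'E'
from h import *
import cv2
go([.47,-.073,.138],pose(50,5,1))
for n in("side","top"):
    p=read_camera(n); 
    if n=="top": cv2.imwrite(f"pics/{n}5.png",cv2.resize(p["color"][130:220,240:370,::-1],None,fx=5,fy=5,interpolation=cv2.INTER_CUBIC))
    for k in["bench_timer","timer_centre","timer_front"]:
        print(k,[(np.round(d["centre"],4).tolist(),round(d["score"],2)) for d in mark_of(p,k)[:2]])
E
```

```text
t 13.75 pos [ 0.5586 -0.0648  0.0462] q [-0.35 -0.15  2.41  0.97  0.35 -2.85] f [ 0.5  0.2 -0.8] w 1.002 
move [0.0093, -0.001, -0.2555, -0.0001, 0.0223, 0.0002]
bench_timer [([0.5806, -0.064, 0.0347], 0.51)]
timer_centre [([0.5714, -0.0646, 0.0382], 0.68)]
timer_front [([0.5474, 0.1492, 0.0547], 0.44)]
bench_timer [([0.5791, -0.0638, 0.0411], 0.57), ([0.395, 0.3311, -0.0025], 0.38)]
timer_centre [([0.5703, -0.0692, 0.0412], 0.62), ([0.5479, 0.147, 0.0565], 0.26)]
timer_front []
```

Released and upright. Now I retreat straight back along the tool axis.

Emit:
jog_arm:
  rows:
    - [0, 0, -0.02, 0, 0, 0]
    - [0, 0, -0.045, 0, 0, 0]
    - [0, 0, -0.07, 0, 0, 0]
    - [0, 0, -0.1, 0, 0, 0]
    - [0, 0, -0.13, 0, 0, 0]
    - [0, 0, -0.16, 0, 0, 0]
    - [0, 0, -0.2, 0, 0.01, 0]
    - [0.005, 0, -0.23, 0, 0.02, 0]
    - [0.01, 0, -0.255, 0, 0.022, 0]
    - [0.01, 0, -0.255, 0, 0.022, 0]

```text
clock: 15.15
position: [0.4701, -0.073, 0.1392]
ee_rot: [-0.107, 2.438, 0.036]
ft_force: [-0.3, -0.5, 0.8]
width: 1.002
grip_force: 0.0
```

```bash
python3 - <<'E'
from h import *
from kin import ik
import cv2
for n in("side","top"):
    p=read_camera(n)
    cv2.imwrite(f"pics/{n}6.png",cv2.resize(p["color"][120:240,200:360,::-1],None,fx=4.5,fy=4.5,interpolation=cv2.INTER_CUBIC))
    for k in["bench_timer","timer_centre","timer_front","paddle_pad","paddle_hinge","gauge","light_box"]:
        print(k,[(np.round(d["centre"],4).tolist(),round(d["score"],2)) for d in mark_of(p,k)[:1]])
q0=arm.observe()["joints"]; P=np.load("p.npy")
for s,yaw in((1,0),(1,-8),(1,60),(1,30),(-1,0)):
    for z in(.13,.076): q,k=ik([.48,.155,z],pose(90,yaw,s),P,q0 if s>0 else np.r_[q0[:5],.5]); print(s,yaw,z,q.round(2),round(k,5))
go([.47,.05,.2],pose(90,0,1))
E
```

```text
bench_timer [([0.5833, -0.0631, 0.0335], 0.7)]
timer_centre [([0.5672, -0.0677, 0.0371], 0.54)]
timer_front []
paddle_pad [([0.4831, 0.1538, 0.077], 0.95)]
paddle_hinge [([0.5466, 0.1475, 0.0547], 0.68)]
gauge [([0.4603, 0.2056, 0.0526], 0.94)]
light_box [([0.5483, 0.1501, -0.0029], 0.59)]
bench_timer [([0.5803, -0.0636, 0.036], 0.48)]
timer_centre [([0.5703, -0.0679, 0.0379], 0.57)]
timer_front [([0.4757, 0.1536, 0.0786], 0.46)]
paddle_pad []
paddle_hinge [([0.5458, 0.1449, 0.0564], 0.58)]
gauge [([0.459, 0.2062, 0.0544], 0.64)]
light_box [([0.4788, 0.1562, 0.0804], 0.7)]
1 0 0.13 [ 0.21 -0.11  2.06  0.    1.19 -1.36] 0.0
1 0 0.076 [ 0.21 -0.04  2.1   0.    1.09 -1.36] 0.0
1 -8 0.13 [ 0.21 -0.11  2.06  0.    1.19 -1.22] 0.0
1 -8 0.076 [ 0.21 -0.04  2.1   0.    1.09 -1.22] 0.0
1 60 0.13 [ 0.21 -0.11  2.06  0.    1.19 -2.41] 0.0
1 60 0.076 [ 0.21 -0.04  2.1   0.    1.09 -2.41] 0.0
1 30 0.13 [ 0.21 -0.11  2.06  0.    1.19 -1.89] 0.0
1 30 0.076 [ 0.21 -0.04  2.1   0.    1.09 -1.89] 0.0
-1 0 0.13 [ 0.21 -0.11  2.06 -0.    1.19  1.78] 0.0
-1 0 0.076 [ 0.21 -0.04  2.1  -0.    1.09  1.78] 0.0
t 15.95 pos [ 0.4699 -0.0725  0.1376] q [-0.47 -0.62  2.53  0.56  0.69 -2.46] f [-0.2 -0.2 -0.2] w 0.998 
move [-0.0969, 0.244, -0.0818, 0.0192, 0.4444, 0.0534]
```

View pics/side6.png

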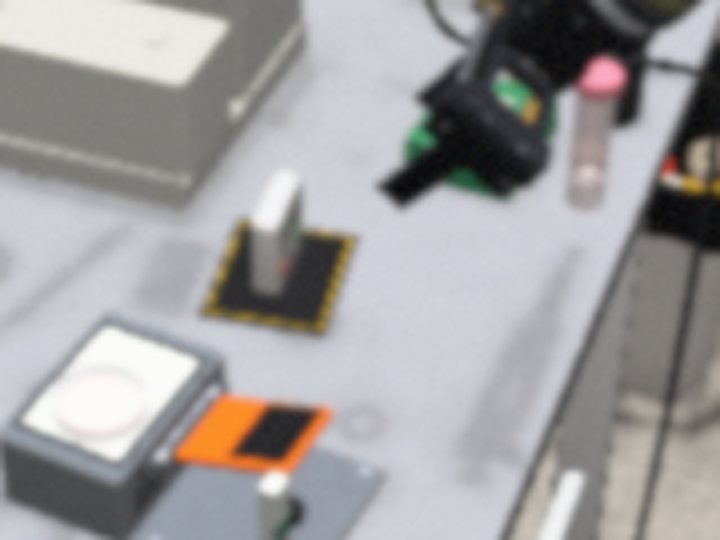

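The side view shows the timer standing free in the middle of the mat at (275,235), its buttons low at (283,268) on the robot side. Next is the paddle.

Emit:
jog_arm:
  rows:
    - [-0.02, 0.02, -0.02, 0, 0.05, 0]
    - [-0.04, 0.05, -0.04, 0, 0.1, 0.01]
    - [-0.06, 0.09, -0.06, 0, 0.16, 0.02]
    - [-0.08, 0.13, -0.07, 0.01, 0.22, 0.03]
    - [-0.09, 0.17, -0.08, 0.01, 0.28, 0.04]
    - [-0.097, 0.21, -0.082, 0.02, 0.34, 0.05]
    - [-0.097, 0.244, -0.082, 0.02, 0.4, 0.053]
    - [-0.097, 0.244, -0.082, 0.019, 0.444, 0.053]
    - [-0.097, 0.244, -0.082, 0.019, 0.444, 0.053]
    - [-0.097, 0.244, -0.082, 0.019, 0.444, 0.053]
  grip: 0

```text
clock: 16.95
position: [0.4699, 0.05, 0.1997]
ee_rot: [-0.001, 3.141, 0.0]
ft_force: [-0.4, 0.3, -0.9]
width: 0.21
grip_force: 0.0
```

```bash
python3 - <<'E'
from h import *
go([.480,.1555,.125],pose(90,-8,1))
E
```

```text
t 16.95 pos [0.4699 0.05   0.1997] q [-0.01 -0.26  2.07  0.    1.33 -1.58] f [-0.4  0.3 -0.9] w 0.21 
move [-0.0201, 0.211, 0.1495, 0.0002, 0.0006, 0.0893]
```

Emit:
jog_arm:
  rows:
    - [0, 0.03, 0, 0, 0, 0.02]
    - [0, 0.07, 0, 0, 0, 0.04]
    - [-0.01, 0.11, 0.01, 0, 0, 0.06]
    - [-0.01, 0.15, 0.03, 0, 0, 0.08]
    - [-0.02, 0.19, 0.06, 0, 0, 0.089]
    - [-0.02, 0.211, 0.09, 0, 0, 0.089]
    - [-0.02, 0.211, 0.12, 0, 0, 0.089]
    - [-0.02, 0.211, 0.15, 0, 0, 0.089]
    - [-0.02, 0.211, 0.15, 0, 0, 0.089]
    - [-0.02, 0.211, 0.15, 0, 0, 0.089]
  grip: 0

```text
clock: 17.95
position: [0.4797, 0.1548, 0.1247]
ee_rot: [-0.22, -3.134, 0.0]
ft_force: [0.2, 0.2, 0.5]
width: 0.005
grip_force: 0.0
```

```bash
python3 - <<'E'
from h import *
import cv2
go([.480,.1555,.085],pose(90,-8,1))
p=read_camera("side"); cv2.imwrite("pics/side7.png",cv2.resize(p["color"][160:250,190:310,::-1],None,fx=6,fy=6,interpolation=cv2.INTER_CUBIC))
E
```

```text
t 17.95 pos [0.4797 0.1548 0.1247] q [ 0.21 -0.11  2.07 -0.    1.18 -1.23] f [0.2 0.2 0.5] w 0.005 
move [-0.0005, 0.0015, 0.0794, -0.0001, -0.0001, -0.0003]
```

View pics/side7.png

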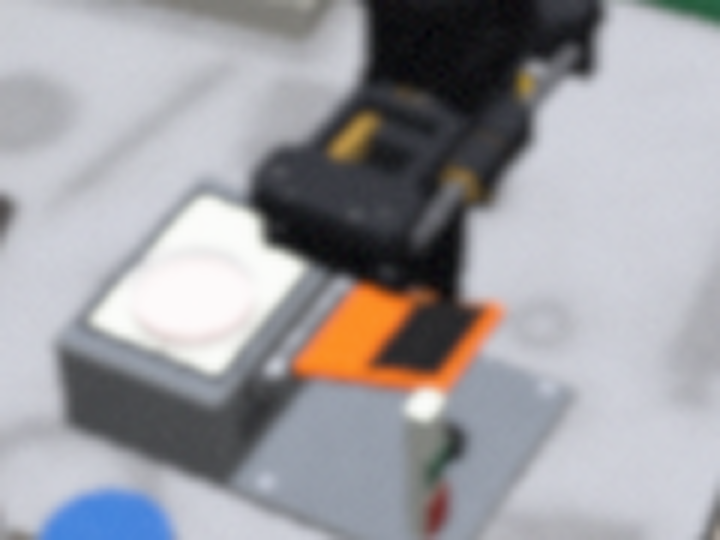

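The side view shows the closed fingers ending at about (440,295), just above the black pad at (435,335), clear of the dish at (195,300). I press in steps, watching the force.

Emit:
jog_arm:
  rows:
    - [0, 0, 0.01, 0, 0, 0]
    - [0, 0, 0.02, 0, 0, 0]
    - [0, 0, 0.03, 0, 0, 0]
    - [0, 0, 0.04, 0, 0, 0]
    - [0, 0, 0.05, 0, 0, 0]
    - [0, 0, 0.06, 0, 0, 0]
    - [0, 0, 0.07, 0, 0, 0]
    - [0, 0.001, 0.08, 0, 0, 0]
    - [0, 0.001, 0.08, 0, 0, 0]
    - [0, 0.001, 0.08, 0, 0, 0]

```text
clock: 19.0
position: [0.4799, 0.156, 0.0856]
ee_rot: [-0.218, -3.134, 0.0]
ft_force: [-2.7, -0.2, 6.3]
width: 0.004
grip_force: 2.9
```

```bash
python3 - <<'E'
from h import *
go([.480,.1555,.0765],pose(90,-8,1))
p=read_camera("side")
for k in("paddle_pad","gauge","paddle_hinge"): print(k,[(np.round(d["centre"],4).tolist(),round(d["score"],2)) for d in mark_of(p,k)[:1]])
E
```

```text
t 19.0 pos [0.4799 0.156  0.0856] q [ 0.21 -0.06  2.1  -0.    1.1  -1.22] f [-2.7 -0.2  6.3] w 0.004 
move [-0.0003, -0.0009, 0.0181, -0.0002, -0.0001, 0.0004]
paddle_pad [([0.4771, 0.1534, 0.0672], 0.64)]
gauge [([0.4616, 0.2072, 0.0529], 0.56)]
paddle_hinge [([0.5453, 0.1489, 0.0556], 0.68)]
```

Emit:
jog_arm:
  rows:
    - [0, 0, 0.003, 0, 0, 0]
    - [0, 0, 0.006, 0, 0, 0]
    - [0, 0, 0.009, 0, 0, 0]
    - [0, 0, 0.012, 0, 0, 0]
    - [0, 0, 0.015, 0, 0, 0]
    - [0, 0, 0.018, 0, 0, 0]
    - [0, 0, 0.019, 0, 0, 0]
    - [0, 0, 0.019, 0, 0, 0]
    - [0, 0, 0.019, 0, 0, 0]
    - [0, 0, 0.019, 0, 0, 0]

```text
clock: 20.2
position: [0.479, 0.1561, 0.0761]
ee_rot: [-0.218, -3.131, 0.0]
ft_force: [-6.3, -1.1, 8.8]
width: 0.007
grip_force: 4.2
```

```bash
python3 - <<'E'
from h import *
import cv2
go([.480,.1555,.0757],pose(90,-8,1))
f=[]
for i in range(4):
    p=read_camera("side"); f.append(arm.observe()["ft_force"])
print(np.mean(f,0))
for k in("paddle_pad","gauge","timer_centre"): print(k,[(np.round(d["centre"],4).tolist(),round(d["score"],2)) for d in mark_of(p,k)[:1]])
cv2.imwrite("pics/side8.png",cv2.resize(p["color"][150:250,200:310,::-1],None,fx=6,fy=6,interpolation=cv2.INTER_CUBIC))
E
```

```text
t 20.2 pos [0.479  0.1561 0.0761] q [ 0.21 -0.05  2.1   0.    1.09 -1.22] f [-6.3 -1.1  8.8] w 0.007 
move [-0.0021, -0.0009, 0.0008, -0.0003, -0.0016, 0.0004]
[-6.53013578 -0.15670977  8.14868009]
paddle_pad [([0.4781, 0.1552, 0.0567], 0.54)]
gauge [([0.464, 0.2057, 0.0576], 0.82)]
timer_centre []
```

View pics/side8.png

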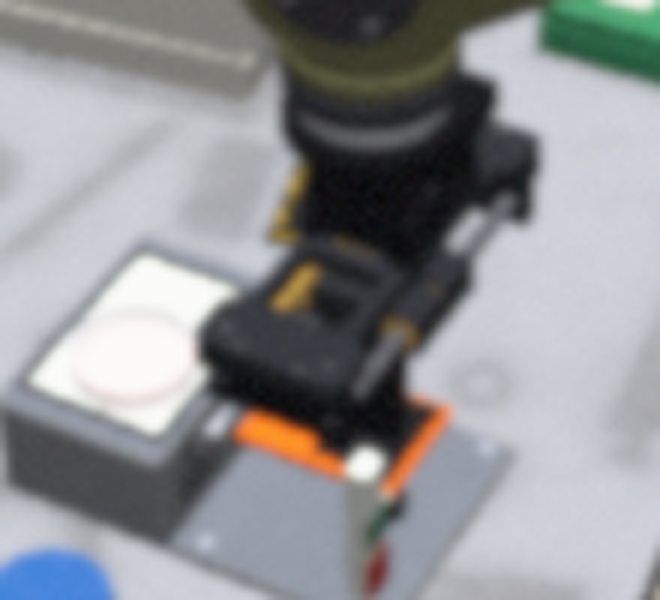

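The side view shows the paddle about level under the fingers, its tip at (420,430) beside the gauge post at (365,480). Force (8–9 N) and tip height both put it at about 0.29 rad. I hold it there.

Emit:
jog_arm:
  rows:
    - [0, 0, 0, 0, 0, 0]
    - [0, 0, 0, 0, 0, 0]
    - [0, 0, 0, 0, 0, 0]
    - [0, 0, 0, 0, 0, 0]
    - [0, 0, 0, 0, 0, 0]
    - [0, 0, 0, 0, 0, 0]
    - [0, 0, 0, 0, 0, 0]
    - [0, 0, 0, 0, 0, 0]
    - [0, 0, 0, 0, 0, 0]
    - [0, 0, 0, 0, 0, 0]

```text
clock: 21.55
position: [0.479, 0.1561, 0.0761]
ee_rot: [-0.218, -3.131, 0.001]
ft_force: [-6.8, -0.4, 9.1]
width: -0.001
grip_force: 4.2
```

Emit:
jog_arm:
  rows:
    - [0, 0, 0, 0, 0, 0]
    - [0, 0, 0, 0, 0, 0]
    - [0, 0, 0, 0, 0, 0]
    - [0, 0, 0, 0, 0, 0]
    - [0, 0, 0, 0, 0, 0]
    - [0, 0, 0, 0, 0, 0]
    - [0, 0, 0, 0, 0, 0]
    - [0, 0, 0, 0, 0, 0]
    - [0, 0, 0, 0, 0, 0]
    - [0, 0, 0, 0, 0, 0]

```text
clock: 22.55
position: [0.479, 0.1561, 0.0761]
ee_rot: [-0.218, -3.131, 0.001]
ft_force: [-6.5, -0.1, 8.4]
width: 0.008
grip_force: 4.2
```

Emit:
jog_arm:
  rows:
    - [0, 0, 0, 0, 0, 0]
    - [0, 0, 0, 0, 0, 0]
    - [0, 0, 0, 0, 0, 0]
    - [0, 0, 0, 0, 0, 0]
    - [0, 0, 0, 0, 0, 0]
    - [0, 0, 0, 0, 0, 0]
    - [0, 0, 0, 0, 0, 0]
    - [0, 0, 0, 0, 0, 0]
    - [0, 0, 0, 0, 0, 0]
    - [0, 0, 0, 0, 0, 0]

```text
clock: 23.55
position: [0.479, 0.1561, 0.0761]
ee_rot: [-0.218, -3.131, 0.0]
ft_force: [-5.9, 0.1, 8.9]
width: 0.006
grip_force: 4.2
```

```bash
python3 - <<'E'
from h import *
import cv2
p=read_camera("top"); q=read_camera("side")
s=arm.observe(); print(s["clock"],s["position"].round(4),s["ft_force"].round(1))
for c in(p,q):
    for k in("timer_centre","paddle_pad","gauge","bench_timer"): print(k,[(np.round(d["centre"],4).tolist(),round(d["score"],2)) for d in mark_of(c,k)[:1]])
a=[cv2.resize(c[...,::-1],(390,560),interpolation=cv2.INTER_CUBIC) for c in(p["color"][130:220,265:328],q["color"][150:250,225:295])]
cv2.imwrite("pics/end.png",np.hstack(a))
E
```

```text
23.65 [0.479  0.1561 0.076 ] [-6.2 -1.4  8.7]
timer_centre [([0.5516, 0.1442, 0.0537], 0.25)]
paddle_pad []
gauge []
bench_timer [([0.5819, -0.0634, 0.0387], 0.62)]
timer_centre []
paddle_pad [([0.4766, 0.1546, 0.0545], 0.7)]
gauge [([0.461, 0.2051, 0.055], 0.86)]
bench_timer []
```

View pics/end.png

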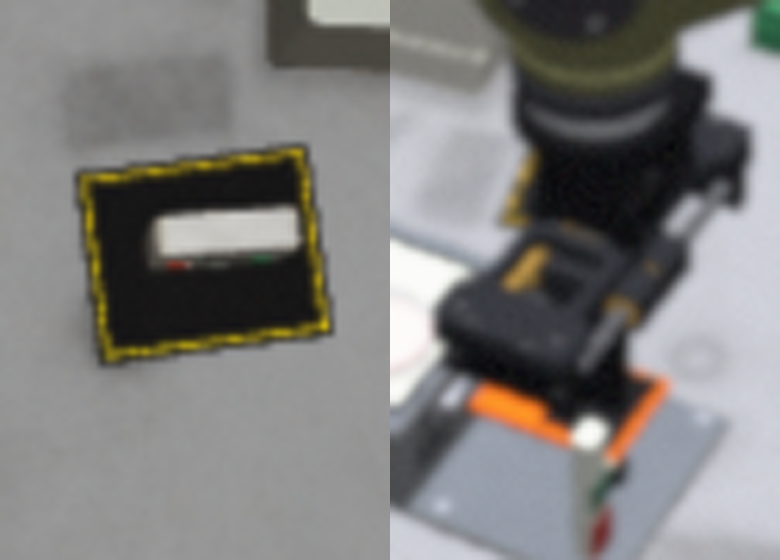

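The left half shows the timer upright on the mat, its top at (228,235) and buttons on the near side. Allowing for perspective, it is about 2 mm from the mat's centre. The right half shows the paddle held level beside the gauge.

```bash
python3 -c "
from plant import workorder; print(workorder.job_done())"
```

```text
the job is handed in; nothing more can be done
None
```

I handed the job in at about 24 s: the timer stands upright and released near the middle of the mat, facing the near edge, and the paddle is still held at about 0.29 rad (estimated from force and fingertip height), in the green band for over three seconds; no verdict was returned.

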